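# Unplug, unclamp and show a board's solder side to the inspection camera

## Robot

A 7-joint arm with a two-finger parallel gripper is mounted at the origin on a cart in front of the work surface, level with it; the furniture and walls round the work are solid. World frame = base frame: x ahead of the robot, y to its left, z up, the work surface at z = 0. Lengths are in m, angles in rad, forces in N, time in s.
With the tool pointing down it reaches from about 0.425 to 0.875 m from the base axis. Payload 4.7 kg.
Tool frame: the origin (TCP) lies at the centre of the arm's flange, where the gripper is bolted on; the fingertips stand 182 mm ahead of it and the grasp point (between the pads) lies 164 mm ahead of it; x points along the fingers, y is the direction in which the jaws open and shut, and the axes are right-handed (so a half turn about x gives the same grasp; the last joint's range is limited). The gripper opens to 87 mm and grips with 3 to 60 N. Pads are 19 mm wide; open, the fingers measure 117 mm over their backs; the gripper's body (75 mm by 190 mm) begins 51 mm behind the grasp point.
Start: joints at [1.118, 0.321, -0.07, 1.45, 0.023, 1.371, -0.057], TCP at [0.293, -0.58, 0.405] pointing down, gripper open.
Joint ranges: [-2.86, 2.86], [-0.3, 2.09], [-1.38, 1.24], [0.06, 2.45], [-1.56, 4.7], [0.09, 2.05], [-2.69, 2.69]. Speed limits (rad/s): [2.57, 2.57, 3.14, 3.14, 3.14, 3.14, 3.14].

## Interface

Orientations are given as a rotation vector (axis times angle).
In Python, from bench import ctrl gives the robot as it stands.
- The arm moves only by the shell command python3 -m crank 'ROWS' [FORCE]. ROWS is JSON, one flat list of numbers, 7 for each row, row after row: the shift along the tool's x, y, z in mm, then the turn, a rotation vector about the tool's x, y, z in rad, then the finger opening in mm, from 0 to 87. A call has exactly 5 rows; each row shifts and turns the commanded pose from where the row before left it, along the tool's axes as they then stand; what a row does not reach is not made up. A row lasts 1/8 s, in which the tool goes at most 62.5 mm and 10.7 degrees, less where a joint would pass 70% of its speed; a pose out of reach is approached as far as the arm can. A call with a gripper value outside its range is refused whole. The fingers move at their own pace and stop on an object; FORCE is the grip in N (left out, the last holds). Time passes only in rows, so rows that do not move let the fingers close, or fill a call up. It gives the time, the measured TCP pose, the force and the opening at its end, in the units of the state.
- ctrl.get_state(): the state, without advancing time (a new reading comes with each control period).
- ctrl.get_image(name): name is "scene" or "top" or "wrist"; returns the picture (400x640x3 uint8, red, green, blue); there is no depth.
- ctrl.camera_params(name): a dict with "K" (3x3 intrinsics, pixels), "world_to_cam" (4x4, takes a point from world to camera coordinates); the wrist camera has in their place "hand_eye" (4x4, takes a point from camera to tool coordinates, whose origin is the TCP and whose axes are the tool frame's). Camera axes: x right, y down, z forward; pixel columns grow to the right and rows downward; lengths in m; the calibration is good to about 2 mm. A picture is of the moment at which its call begins: read the wrist's pose just before it. camera_params takes no time and is no camera call.
- ctrl.close_job(): hands the job in, once; it reports no verdict.
Trained networks look in the newest picture that a camera, given by its name, has taken for a name from the list of things; names that differ only in an ending like _2 or _b are one class to them, and where a whole thing is asked for, a point or a joint stands for the part that bears it (a point fixed in the world has none). Each returns a list of dicts, best first, with "confidence" (0 to 1); they miss things now and then, are a little off and sometimes report something else, mostly with a low value. They report only what shows in the picture. A call takes as long as a camera call.
- ctrl.regions_of(camera, target): "region" (400x640 bool, what is visible of it) and "at" ([column, row] in pixels, amid what is visible of it).
- ctrl.mark_of(camera, target): "at" ([column, row] in pixels: a listed point, or the origin of a listed thing).
The state is a dict: "time": time; "joint_positions": joint angles; "qd": joint speeds; "joint_torque": joint torques, N m; "position": TCP position; "tool_rot": TCP orientation; "ft_force": force on the tool from outside, world axes, zero at the start; "torque": the same for the moment, N m; "grip_width": opening from 0.0 (shut) to 1.0 (fully open).
Only numpy, scipy, OpenCV 4.12 (cv2) and the standard library are available. Lean on these libraries where they do the work, as an engineer would, in place of code of your own. Each camera call takes 0.05 s, during which the arm holds its last target.

## Task

The board in the clamp is through its test: while the clamp is still shut on it, pull off the red and the blue test plug and drop each in the bin of its own colour. Then slide the clamp's movable jaw open by its black thumb knob, take the board out and hold it in the air, solder side down and level, centred 6 cm above the glass of the upward-looking inspection camera, with the board's long side lined up with the camera's long side. Finish while holding it there, still; do not touch the camera, and leave the other things on the bench where they are.

Things in the scene. Friction and masses are not known exactly. Their poses are not given: they have to be found in the camera images.
- board_clamp: Board clamp fixed to the bench: dark base plate 196 x 62 x 10 mm, aluminium jaws 46 mm wide with tops 50 mm up. Origin: underside, below the middle of the clamped board; x along its length towards the movable jaw (fixed jaw at -x), z up. Four pins carry the board 34 mm above the origin. Beside the board's long sides only the base plate is in the fingers' way.
- fixed_nose (a point): Tip of the fixed jaw's nose, on its underside. Each jaw has such a nose, 4.5 mm thick, reaching 3 mm in over the board's short end, 2 mm above the carrier's top: it holds the board down. With the jaw open, shift the board 4 mm or more along the clamp's +x to clear this nose, then lift straight up.
- clamp_jaw (a joint): How far the movable jaw has been slid outwards along the clamp's +x, in m: 0 shut (as found), 0.026 fully open, open enough beyond 0.012. It slides with about 3 N of friction and stays where it is left.
- clamp_knob (a point): Centre of the black knurled thumb knob standing on top of the movable jaw: upright cylinder 18 mm across, 19 mm tall (9.5 mm above and below this point), on a stem; the jaw's top is 20.5 mm below this point. Pinch it and draw it outwards along the clamp's +x.
- board: Green circuit board in a black carrier, 110 x 54 x 10 mm, about 90 g, solder side underneath. Origin: centre of its underside; x along its length, y across, z up out of the component side. In the clamp its x lies along the clamp's x. Two black headers (10.5 x 8.5 mm, 9 mm tall) stand on its middle line at x = +24 and -24 mm. Take it across its 54 mm width, by the long sides at mid-length.
- plug_red: Red test plug, 16 x 14 x 30 mm (x, y, z), 20 g, pushed over one of the board's two headers with about 1 mm of play; pulls straight up and is free after 10 mm. Origin: centre of its open underside, which rests on the carrier's top; z up; its y runs across the board, and is the way to grasp it.
- plug_blue: Blue test plug, the same as the red one but blue, on the other header (which of them is on which header changes).
- bin_red: Red open parts bin fixed to the bench, 80 x 80 x 32 mm outside, walls and floor 2.8 mm. Origin: centre of its underside, z up.
- bin_blue: Blue open parts bin, the same as the red one but blue.
- inspect_cam: Inspection camera fixed to the bench, looking straight up: light grey housing on a dark foot 96 x 64 mm, with a dark round ring light and lens on top. Origin: centre of its underside; x along its long side, z up.
- cam_glass (a point): Centre of the camera's glass, the top of the camera, 58 mm above its underside; same axes as the camera.
- ipa_bottle: Bystander: pale bottle with a pump top, 65 mm across, 124 mm tall. Origin: centre of its underside.
- jar_orange: Bystander: small white jar with an orange cap, 42 mm across, 52 mm tall. Origin: centre of its underside.
- jar_red: Bystander: small white jar with a red cap, 37 mm across, 46 mm tall. Origin: centre of its underside.

How it is judged:
On the way, in this order (a step that is already met when the one before it is completed fails the run):
1. both plugs lie released in the bins of their own colours while the clamp is still shut on the board (x of plug_red in the frame of bin_red between -0.038 and 0.038 m and y of plug_red in the frame of bin_red between -0.038 and 0.038 m and z of plug_red in the frame of bin_red between -0.002 and 0.034 m and contact force between each of plug_red, plug_blue and the fingers below 0.05 N and linear speed of each of plug_red, plug_blue below 0.03 m/s and x of plug_blue in the frame of bin_blue between -0.038 and 0.038 m and y of plug_blue in the frame of bin_blue between -0.038 and 0.038 m and z of plug_blue in the frame of bin_blue between -0.002 and 0.034 m and value of joint clamp_jaw below 0.004 m and z of board in the frame of board_clamp below 0.038 m), for 0.2 s.
2. the movable jaw is slid open with the board still lying in the clamp (value of joint clamp_jaw above 0.012 m and z of board in the frame of board_clamp below 0.04 m), for 0.1 s.
3. the board is lifted out of the clamp by the fingers (height (world z) of board above 0.065 m and contact force between board and the fingers above 1 N), for 0.1 s.
At the end, for the whole second after the job is handed in: The fingers hold the board still, solder side down: underside centre within 10 mm of the camera axis (x and y), 52 to 68 mm above the glass, level within 5 degrees, long side within 7 degrees of the camera's (either way round). Each plug rests released in the bin of its own colour (x of plug_red in the frame of bin_red between -0.038 and 0.038 m and y of plug_red in the frame of bin_red between -0.038 and 0.038 m and z of plug_red in the frame of bin_red between -0.002 and 0.034 m and contact force between each of plug_red, plug_blue and the fingers below 0.05 N and linear speed of each of plug_red, plug_blue below 0.03 m/s and x of plug_blue in the frame of bin_blue between -0.038 and 0.038 m and y of plug_blue in the frame of bin_blue between -0.038 and 0.038 m and z of plug_blue in the frame of bin_blue between -0.002 and 0.034 m and x of board in the frame of inspect_cam between -0.01 and 0.01 m and y of board in the frame of inspect_cam between -0.01 and 0.01 m and z of board in the frame of cam_glass between 0.052 and 0.068 m and angle between board's own z axis and vertical below 0.09 rad and angle between the x axis of board and the x axis of inspect_cam, either way round below 0.12 rad and linear speed of board below 0.015 m/s and angular speed of board below 0.1 rad/s and contact force between board and the fingers above 1 N); the arm keeps its last pose, push and grip.
It fails at once if the camera is touched (contact force between inspect_cam and anything else above 1 N).
It fails at once if a bystander (bottle or jar) is pushed more than 3 cm from its place (distance of any of ipa_bottle, jar_orange, jar_red from where it was at the start of the episode above 0.03 m).
It also fails if it takes over 72 s, if anything falls off the work surface, if the arm or the gripper's body presses on something with over 40 N, if the wrist force passes 120 N, or if a joint passes its speed limit or range.

## Working session

There is one attempt and no reset: what is moved stays moved. The work goes in short steps, Python scripts to look and compute and a shell command to move; the robot and the scene stay as the last step left them, time stands still between calls to the robot, and variables do not carry over. Pictures are saved under pics/ and viewed, and the job is handed in when it is done.

```bash
ls; mkdir -p pics; python3 - <<'E'
from bench import ctrl
import cv2,numpy as np
np.set_printoptions(precision=4,suppress=True)
s=ctrl.get_state()
for k,v in s.items(): print(k,np.round(v,4))
for n in ["scene","top","wrist"]:
    im=ctrl.get_image(n); cv2.imwrite(f"pics/{n}0.png",im[:,:,::-1])
    p=ctrl.camera_params(n)
    for k,v in p.items(): print(n,k,np.array(v))
print(ctrl.get_state()['time'])
E
```

```text
pics
time 0.0
joint_positions [ 1.1181  0.3218 -0.0701  1.4517  0.0226  1.3708 -0.0569]
qd [-0.0024 -0.0019 -0.001   0.0008  0.0005  0.0005 -0.0001]
joint_torque [ -0.0002 -49.1287  -0.404  -31.2527  -0.0639   0.0435   0.0002]
position [ 0.2924 -0.5803  0.4037]
tool_rot [ 1.9617  0.4684 -1.9627]
ft_force [0.6328 0.5036 0.0042]
torque [-0.0669 -0.04    0.0043]
grip_width 1.0001
scene K [[425.7089   0.     321.3482]
 [  0.     425.7089 206.7788]
 [  0.       0.       1.    ]]
scene world_to_cam [[-0.8335 -0.5524  0.0119  0.3396]
 [-0.3664  0.5366 -0.7602  0.3146]
 [ 0.4135 -0.638  -0.6496  0.9589]
 [ 0.      0.      0.      1.    ]]
top K [[399.8545   0.     317.6902]
 [  0.     399.8545 195.0059]
 [  0.       0.       1.    ]]
top world_to_cam [[-0.0069 -1.      0.0043 -0.0992]
 [-0.9921  0.0063 -0.1257  0.5109]
 [ 0.1256 -0.0052 -0.9921  1.3703]
 [ 0.      0.      0.      1.    ]]
wrist K [[279.6585   0.     321.3904]
 [  0.     279.6585 195.4124]
 [  0.       0.       1.    ]]
wrist hand_eye [[ 0.0003 -0.2664  0.9639  0.0199]
 [ 1.     -0.0013 -0.0007 -0.0002]
 [ 0.0015  0.9639  0.2664 -0.0729]
 [ 0.      0.      0.      1.    ]]
0.15
```

View pics/scene0.png

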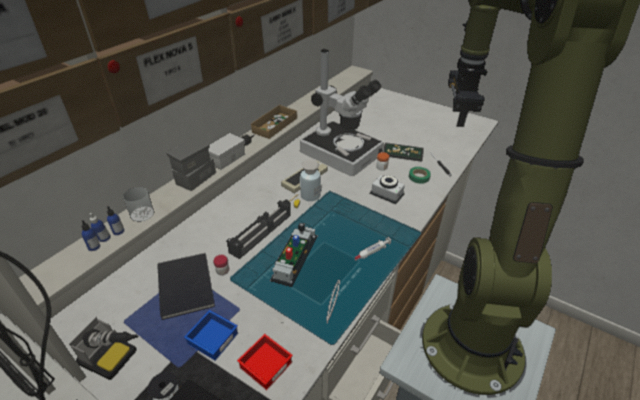

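View pics/top0.png

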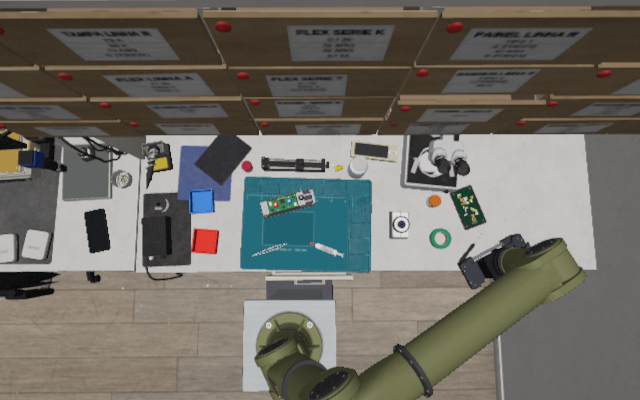

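View pics/wrist0.png

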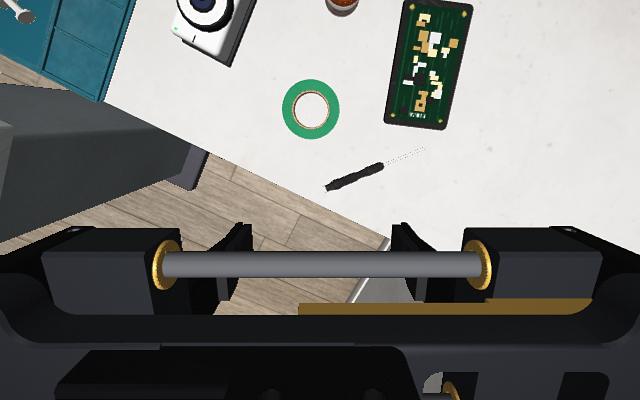

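```bash
cat > h.py <<'E'
from bench import ctrl
import cv2,numpy as np
from scipy.spatial.transform import Rotation as R
np.set_printoptions(precision=4,suppress=True)
def cam(n,s=None):
    p=ctrl.camera_params(n);K=np.array(p["K"])
    if n=="wrist":
        s=s or ctrl.get_state()
        T=np.eye(4);T[:3,:3]=R.from_rotvec(s["tool_rot"]).as_matrix();T[:3,3]=s["position"]
        return K,np.linalg.inv(T@np.array(p["hand_eye"]))
    return K,np.array(p["world_to_cam"])
def ray(C,uv):
    K,W=C; d=np.linalg.inv(K)@np.array([uv[0],uv[1],1.]); Rm=W[:3,:3]
    return -Rm.T@W[:3,3], Rm.T@d
def onz(C,uv,z):
    o,d=ray(C,uv); return o+d*(z-o[2])/d[2]
def proj(C,P):
    K,W=C; q=K@(W[:3,:3]@np.array(P)+W[:3,3]); return q[:2]/q[2]
def tri(L):
    A=np.zeros((3,3));b=np.zeros(3)
    for C,uv in L:
        o,d=ray(C,uv);d=d/np.linalg.norm(d);M=np.eye(3)-np.outer(d,d);A+=M;b+=M@o
    return np.linalg.solve(A,b)
def st():
    s=ctrl.get_state();M=R.from_rotvec(s["tool_rot"]).as_matrix()
    print("t",round(s["time"],2),"pos",np.array(s["position"]),"M",M.round(3).tolist(),"f",np.array(s["ft_force"]),"g",round(s["grip_width"]*87,1));return s,M
def delta(target,yaw):
    """tool-axis shift (mm) & rotvec to reach TCP target, tool down, jaw y axis at world yaw"""
    s,M=st()
    y=np.array([np.cos(yaw),np.sin(yaw),0]);
    if y@M[:,1]<0:y=-y
    x=np.array([0,0,-1.]);G=np.column_stack([x,y,np.cross(x,y)])
    rv=R.from_matrix(M.T@G).as_rotvec()
    dw=np.array(target)-s["position"]
    print("tool shift mm",(M.T@dw*1000).round(1),"after turn axes",(G.T@dw*1000).round(1),"rotvec",rv.round(3))
E
python3 - <<'E'
from h import *
ims={n:ctrl.get_image(n) for n in["top","scene"]}
C={n:cam(n) for n in ims}
Z=dict(board_clamp=0,fixed_nose=.0455,clamp_knob=.0705,board=.034,plug_red=.044,plug_blue=.044,bin_red=0,bin_blue=0,inspect_cam=0,cam_glass=.058,ipa_bottle=0,jar_orange=0,jar_red=0)
for t,z in Z.items():
    L=[]
    for n in ims:
        r=ctrl.mark_of(n,t)
        for q in r[:2]: print(t,n,np.round(q["at"],1),round(q["confidence"],2),onz(C[n],q["at"],z).round(4))
        if r:L.append((C[n],r[0]["at"]))
    if len(L)==2: print("   tri",tri(L))
print(ctrl.get_state()["time"])
E
```

```text
board_clamp top [282.  202.5] 0.96 [0.4881 0.0252 0.    ]
board_clamp scene [295.5 260.9] 0.7 [ 0.4814  0.0146 -0.    ]
   tri [0.4825 0.0219 0.0072]
fixed_nose top [264.9 206.5] 0.63 [0.4696 0.0805 0.0455]
fixed_nose scene [284.2 262.7] 0.69 [0.4761 0.0683 0.0455]
   tri [0.468  0.0784 0.06  ]
clamp_knob top [300.3 196.4] 0.52 [ 0.501  -0.043   0.0705]
clamp_knob scene [301.1 228. ] 0.69 [ 0.4996 -0.039   0.0705]
clamp_knob scene [292.2 250.1] 0.43 [0.4707 0.0402 0.0705]
   tri [ 0.5018 -0.0427  0.0663]
board top [281.6 205.7] 0.74 [0.4732 0.0237 0.034 ]
board scene [292.  251.5] 0.82 [0.4898 0.0172 0.034 ]
   tri [0.4765 0.0253 0.0479]
plug_red top [276.1 203.7] 0.57 [0.4793 0.0419 0.044 ]
plug_red scene [381.4 195.1] 0.7 [ 0.399  -0.3179  0.044 ]
plug_red scene [288.  258.6] 0.54 [0.4775 0.0506 0.044 ]
   tri [ 0.3662 -0.0102  0.2975]
plug_blue top [287.7 202.5] 0.46 [0.4832 0.0017 0.044 ]
plug_blue top [403.7 218.9] 0.32 [ 0.4237 -0.3992  0.044 ]
plug_blue scene [292.8 244.2] 0.54 [0.498 0.002 0.044]
plug_blue scene [224.4 269.7] 0.25 [0.5864 0.1697 0.044 ]
   tri [0.488  0.0045 
[... 378 characters left out ...]
.65 [ 0.4002 -0.4034  0.    ]
inspect_cam scene [382.6 195.4] 0.69 [ 0.4166 -0.37    0.    ]
inspect_cam scene [289.  252.4] 0.15 [ 0.5148 -0.0007 -0.    ]
   tri [ 0.4142 -0.4018 -0.0215]
cam_glass top [401.6 220.1] 0.92 [ 0.4187 -0.3888  0.058 ]
cam_glass scene [389.2 176.5] 0.88 [ 0.4152 -0.3994  0.058 ]
   tri [ 0.4149 -0.3887  0.065 ]
ipa_bottle top [357.4 168.8] 0.72 [ 0.6091 -0.2472  0.    ]
ipa_bottle scene [307.1 196.3] 0.73 [ 0.614  -0.2294  0.    ]
   tri [ 0.6175 -0.2455 -0.0134]
jar_orange top [430.8 201.2] 0.47 [ 0.4894 -0.5083  0.    ]
jar_red top [247.5 167.9] 0.6 [0.6148 0.1505 0.    ]
jar_red scene [223.5 268.9] 0.59 [0.6219 0.1441 0.    ]
   tri [0.6136 0.1494 0.0101]
1.55
```

```bash
python3 - <<'E'
from h import *
s,M=st()
print("cam view world", M@np.array(ctrl.camera_params("wrist")["hand_eye"])[:3,:3][:,2])
delta([0.36,-0.42,0.40],-1.3+1.5708)
delta([0.45,0.02,0.36],-1.3+1.5708)
E
```

```text
t 1.55 pos [ 0.2925 -0.5805  0.4048] M [[0.0, 0.45, -0.893], [-0.0, -0.893, -0.45], [-1.0, 0.0, 0.0]] f [-0.5976 -0.391   0.0118] g 86.9
cam view world [-0.2382 -0.1193 -0.9638]
t 1.55 pos [ 0.2925 -0.5805  0.4048] M [[0.0, 0.45, -0.893], [-0.0, -0.893, -0.45], [-1.0, 0.0, 0.0]] f [-0.5976 -0.391   0.0118] g 86.9
tool shift mm [   4.8 -112.9 -132.5] after turn axes [   4.8  108.  -136.6] rotvec [-1.375  0.    -0.   ]
t 1.55 pos [ 0.2925 -0.5805  0.4048] M [[0.0, 0.45, -0.893], [-0.0, -0.893, -0.45], [-1.0, 0.0, 0.0]] f [-0.5976 -0.391   0.0118] g 86.9
tool shift mm [  44.7 -465.4 -410.9] after turn axes [  44.8  312.4 -536.4] rotvec [-1.375  0.    -0.   ]
```

```bash
cat >> h.py <<'E'
def plan(target,yaw,n=None,q=True):
    """rows per tool axes for straight line, uniform yaw turn; yaw of tool y (not folded)"""
    s=ctrl.get_state();M=R.from_rotvec(s["tool_rot"]).as_matrix();p=np.array(s["position"])
    x=np.array([0,0,-1.]);y=np.array([np.cos(yaw),np.sin(yaw),0]);G=np.column_stack([x,y,np.cross(x,y)])
    rv=R.from_matrix(M.T@G).as_rotvec();dw=np.array(target)-p
    m=max(int(np.ceil(max(np.linalg.norm(dw)/.06,np.linalg.norm(rv)/.18))),1);n=n or m
    print("t",round(s["time"],2),"pos",p,"dw",dw,"rv",rv.round(3),"min rows",m,"f",np.array(s["ft_force"]).round(1))
    A=M.copy()
    for i in range(n):
        print((A.T@dw*1000/n).round(1).tolist(),(rv/n).round(3).tolist());A=A@R.from_rotvec(rv/n).as_matrix()
E
python3 - <<'E'
from h import *
plan([0.36,-0.40,0.40],-0.2,5)
plan([0.36,-0.40,0.40],-0.2)
E
```

```text
t 1.55 pos [ 0.2925 -0.5805  0.4048] dw [ 0.0675  0.1805 -0.0048] rv [-0.904  0.    -0.   ] min rows 6 f [-0.6 -0.4  0. ]
[1.0, -26.2, -28.3] [-0.181, 0.0, -0.0]
[1.0, -20.6, -32.5] [-0.181, 0.0, -0.0]
[1.0, -14.5, -35.7] [-0.181, 0.0, -0.0]
[1.0, -7.8, -37.7] [-0.181, 0.0, -0.0]
[1.0, -0.9, -38.5] [-0.181, 0.0, -0.0]
t 1.55 pos [ 0.2925 -0.5805  0.4048] dw [ 0.0675  0.1805 -0.0048] rv [-0.904  0.    -0.   ] min rows 6 f [-0.6 -0.4  0. ]
[0.8, -21.8, -23.6] [-0.151, 0.0, -0.0]
[0.8, -18.0, -26.6] [-0.151, 0.0, -0.0]
[0.8, -13.8, -29.0] [-0.151, 0.0, -0.0]
[0.8, -9.3, -30.7] [-0.151, 0.0, -0.0]
[0.8, -4.6, -31.8] [-0.151, 0.0, -0.0]
[0.8, 0.2, -32.1] [-0.151, 0.0, -0.0]
```

```bash
python3 -m crank '[1,-26,-28,-0.18,0,0,87, 1,-21,-32,-0.18,0,0,87, 1,-14,-36,-0.18,0,0,87, 1,-8,-38,-0.18,0,0,87, 1,-1,-38,-0.18,0,0,87]'
python3 - <<'E'
from h import *
s,M=st();im=ctrl.get_image("wrist");C=cam("wrist",s)
cv2.imwrite("pics/w1.png",im[:,:,::-1])
for t,z in dict(cam_glass=.058,inspect_cam=0).items():
    for q in ctrl.mark_of("wrist",t)[:2]: print(t,np.round(q["at"],1),round(q["confidence"],2),onz(C,q["at"],z))
plan([0.43,0.02,0.33],0.26)
E
```

```text
time: 2.17
position: [0.3601, -0.3993, 0.4]
tool_rot: [1.353, 1.108, -1.353]
ft_force: [0.8, 0.1, -0.8]
grip_width: 0.994
t 2.17 pos [ 0.3601 -0.3993  0.4   ] M [[0.0, 0.98, -0.197], [-0.001, -0.197, -0.98], [-1.0, 0.0, 0.0]] f [ 0.7929  0.0987 -0.7551] g 86.5
cam_glass [361.3 162.5] 0.7 [ 0.4099 -0.3854  0.058 ]
inspect_cam [354.5 154.4] 0.6 [ 0.4091 -0.3831  0.    ]
t 2.33 pos [ 0.3609 -0.3987  0.4002] dw [ 0.0691  0.4187 -0.0702] rv [-0.46   0.001 -0.001] min rows 8 f [0.5 0.5 0.3]
[8.8, -2.0, -53.0] [-0.058, 0.0, -0.0]
[8.8, 1.1, -53.0] [-0.058, 0.0, -0.0]
[8.8, 4.2, -52.9] [-0.058, 0.0, -0.0]
[8.8, 7.2, -52.6] [-0.058, 0.0, -0.0]
[8.8, 10.2, -52.1] [-0.058, 0.0, -0.0]
[8.8, 13.2, -51.4] [-0.058, 0.0, -0.0]
[8.8, 16.1, -50.5] [-0.058, 0.0, -0.0]
[8.8, 19.0, -49.5] [-0.058, 0.0, -0.0]
```

View pics/w1.png

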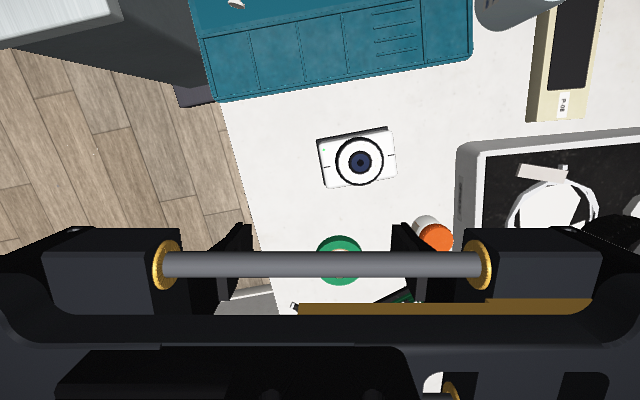

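```bash
python3 - <<'E'
import cv2
im=cv2.imread("pics/w1.png")[110:205,290:425]
cv2.imwrite("pics/w1c.png",cv2.resize(im,None,fx=5.5,fy=5.5,interpolation=cv2.INTER_CUBIC))
E
python3 -m crank '[9,-2,-53,-0.058,0,0,87, 9,1,-53,-0.058,0,0,87, 9,4,-53,-0.058,0,0,87, 9,7,-53,-0.058,0,0,87, 9,10,-52,-0.058,0,0,87]'
python3 -m crank '[9,13,-51,-0.058,0,0,87, 9,16,-50,-0.058,0,0,87, 9,19,-50,-0.058,0,0,87, 0,0,0,0,0,0,87, 0,0,0,0,0,0,87]'
python3 - <<'E'
from h import *
s,M=st();im=ctrl.get_image("wrist");C=cam("wrist",s)
cv2.imwrite("pics/w2.png",im[:,:,::-1])
for t,z in dict(board_clamp=0,fixed_nose=.0455,clamp_knob=.0705,board=.034,plug_red=.044,plug_blue=.044).items():
    for q in ctrl.mark_of("wrist",t)[:2]: print(t,np.round(q["at"],1),round(q["confidence"],2),onz(C,q["at"],z))
E
```

```text
time: 2.95
position: [0.4029, -0.1381, 0.3549]
tool_rot: [1.146, 1.247, -1.146]
ft_force: [0.7, 0.5, 0.5]
grip_width: 0.999
time: 3.58
position: [0.4289, 0.0167, 0.3279]
tool_rot: [1.017, 1.32, -1.017]
ft_force: [0.8, 0.3, -0.8]
grip_width: 1.002
t 3.58 pos [0.4289 0.0167 0.3279] M [[0.0, 0.967, 0.255], [-0.001, 0.255, -0.967], [-1.0, 0.0, 0.001]] f [ 0.8381  0.3348 -0.8337] g 87.1
fixed_nose [378.2 149.7] 0.62 [0.4688 0.0733 0.0455]
clamp_knob [377.3 277.7] 0.63 [ 0.4997 -0.0418  0.0705]
board [375.  201.8] 0.93 [0.4844 0.0214 0.034 ]
board [379.9 152.6] 0.28 [0.4738 0.0704 0.034 ]
plug_red [375.1 179.5] 0.73 [0.475  0.0452 0.044 ]
plug_blue [375.2 225.6] 0.6 [ 0.4895 -0.0001  0.044 ]
```

View pics/w1c.png

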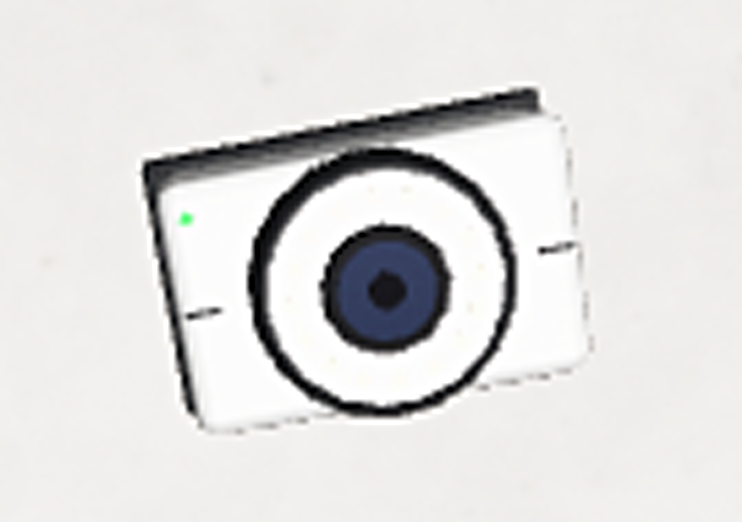

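View pics/w2.png

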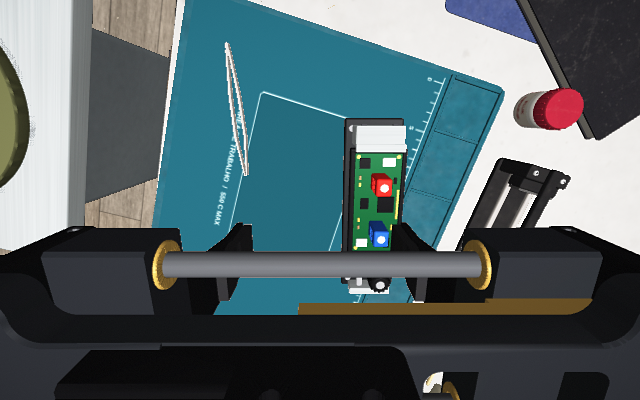

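```bash
python3 - <<'E'
from h import *
im=cv2.imread("pics/w2.png")[110:300,320:430]
cv2.imwrite("pics/w2c.png",cv2.resize(im,None,fx=3.1*1.5,fy=3.1,interpolation=cv2.INTER_CUBIC))
# inspect cam
s=dict(position=[0.3601,-0.3993,0.4],tool_rot=[1.353,1.108,-1.353]);C=cam("wrist",s)
a=onz(C,(326.9,167.3),.046);b=onz(C,(391.3,155.1),.046);g=onz(C,(360.4,162.7),.058)
print(a,b,np.degrees(np.arctan2(*(b-a)[[1,0]])),np.linalg.norm(b-a),"mid",(a+b)/2,"glass",g)
E
```

```text
[ 0.37   -0.3853  0.046 ] [ 0.448 -0.386  0.046] -0.57392652017511 0.07808006173548047 mid [ 0.409  -0.3857  0.046 ] glass [ 0.4092 -0.3856  0.058 ]
```

View pics/w2c.png

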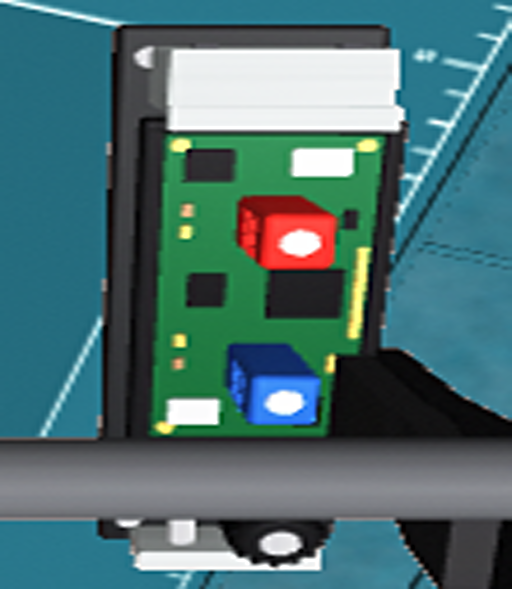

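```bash
python3 - <<'E'
from h import *
s,M=st();C=cam("wrist",s)
r=onz(C,(384.5,188.1),.074);b=onz(C,(381.3,239.7),.074)
print("r",r,"b",b,(r+b)/2,np.linalg.norm(r-b),np.degrees(np.arctan2(*(b-r)[[1,0]])))
for z,p,q in [(.01,(345.4,118),(341.5,282.6)),(.044,(150/4.65+320,110+120/3.1),(136/4.65+320,110+435/3.1)),(.042,(165/4.65+320,110+135/3.1),(152/4.65+320,110+430/3.1)),(.042,(385/4.65+320,110+135/3.1),(364/4.65+320,110+350/3.1))]:
    A=onz(C,p,z);B=onz(C,q,z);print(A,B,np.degrees(np.arctan2(*(B-A)[[1,0]])))
k=onz(C,(320+280/4.65,110+543/3.1),.08);print("knob",k)
E
```

```text
t 3.92 pos [0.4287 0.0172 0.3278] M [[0.0, 0.967, 0.255], [-0.0, 0.255, -0.967], [-1.0, 0.0, 0.0]] f [-0.4488  0.4954 -0.0557] g 87.1
r [0.4775 0.0454 0.074 ] b [ 0.4897 -0.0012  0.074 ] [0.4836 0.0221 0.074 ] 0.04821943021195752 -75.28957945443649
[0.4339 0.0942 0.01  ] [ 0.4823 -0.0914  0.01  ] -75.38166002600953
[0.4451 0.0685 0.044 ] [ 0.4715 -0.0324  0.044 ] -75.31075525471952
[0.4496 0.0648 0.042 ] [ 0.4749 -0.0306  0.042 ] -75.11250396981114
[0.4929 0.0761 0.042 ] [0.5115 0.0086 0.042 ] -74.58668602978223
knob [ 0.5008 -0.0427  0.08  ]
```

```bash
python3 - <<'E'
from h import *
plan([0.4775,0.0454,0.275],np.radians(14.75),2)
E
```

```text
t 3.92 pos [0.4287 0.0172 0.3278] dw [ 0.0488  0.0282 -0.0528] rv [ 0.001  0.    -0.   ] min rows 2 f [-0.4  0.5 -0.1]
[26.4, 27.2, -7.4] [0.0, 0.0, -0.0]
[26.4, 27.2, -7.4] [0.0, 0.0, -0.0]
```

```bash
python3 -m crank '[26,27,-7.5,0,0,0,50, 26.5,27.5,-7.5,0,0,0,50, 0,0,0,0,0,0,50, 0,0,0,0,0,0,50, 0,0,0,0,0,0,50]' 20
python3 - <<'E'
from h import *
s,M=st();im=ctrl.get_image("wrist");cv2.imwrite("pics/w3.png",im[:,:,::-1])
plan([0.4775,0.0454,0.232],np.radians(14.75),2)
E
```

```text
time: 4.55
position: [0.4774, 0.0459, 0.2762]
tool_rot: [1.016, 1.319, -1.016]
ft_force: [0.3, -0.6, 0.1]
grip_width: 0.592
t 4.55 pos [0.4774 0.0459 0.2762] M [[0.002, 0.967, 0.256], [-0.001, 0.256, -0.967], [-1.0, 0.001, 0.002]] f [ 0.2792 -0.5519  0.1202] g 51.5
t 4.6 pos [0.4774 0.0459 0.2762] dw [ 0.0001 -0.0005 -0.0442] rv [ 0.002  0.002 -0.001] min rows 1 f [-0.5 -0.2  0.4]
[22.1, -0.0, 0.2] [0.001, 0.001, -0.001]
[22.1, -0.0, 0.2] [0.001, 0.001, -0.001]
```

View pics/w3.png

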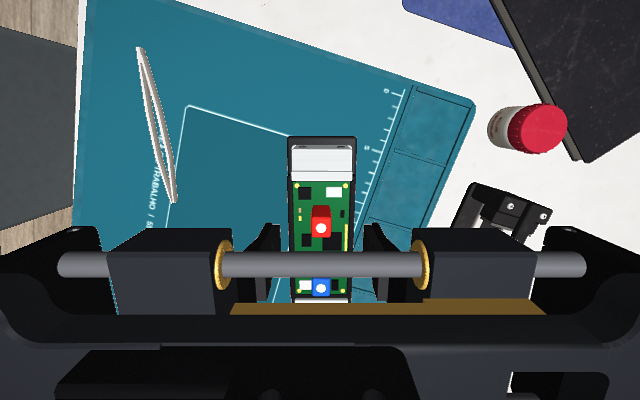

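```bash
python3 - <<'E'
from h import *
C=cam("wrist");print(proj(C,[0.4775,0.0454,.074]),onz(C,(321,228),.074),onz(C,(321,288),.074))
E
python3 -m crank '[22,0,0,0,0,0,50, 22,0,0,0,0,0,50, 0,0,0,0,0,0,50, 0,0,0,0,0,0,30, 0,0,0,0,0,0,0]' 20
python3 -m crank '[0,0,0,0,0,0,0, 0,0,0,0,0,0,0, 0,0,0,0,0,0,0, 0,0,0,0,0,0,0, 0,0,0,0,0,0,0]' 20
python3 -c "
from h import *
st()"
```

```text
[321.0648 226.9684] [0.4777 0.0446 0.074 ] [ 0.4898 -0.0017  0.074 ]
time: 5.22
position: [0.478, 0.0464, 0.2324]
tool_rot: [1.016, 1.319, -1.015]
ft_force: [0.3, 0.2, 0.3]
grip_width: 0.43
time: 5.85
position: [0.4776, 0.0464, 0.2314]
tool_rot: [1.016, 1.321, -1.016]
ft_force: [-0.1, -0.2, 1.5]
grip_width: 0.157
t 5.85 pos [0.4776 0.0464 0.2314] M [[0.0, 0.966, 0.257], [-0.0, 0.257, -0.966], [-1.0, 0.0, 0.0]] f [-0.1391 -0.209   1.5363] g 13.7
```

```bash
python3 -m crank '[-6,0,0,0,0,0,0, -10,0,0,0,0,0,0, -20,0,0,0,0,0,0, -35,0,0,0,0,0,0, 0,0,0,0,0,0,0]'
python3 - <<'E'
from h import *
s,M=st();im=ctrl.get_image("scene");cv2.imwrite("pics/s4.png",im[180:,150:470,::-1].repeat(2,0).repeat(2,1))
plan([0.375,0.265,0.31],0.5)
E
```

```text
time: 6.48
position: [0.4787, 0.0468, 0.3052]
tool_rot: [1.017, 1.316, -1.012]
ft_force: [0.2, 0.7, -0.7]
grip_width: 0.158
t 6.47 pos [0.4787 0.0468 0.3052] M [[0.006, 0.966, 0.257], [-0.001, 0.257, -0.966], [-1.0, 0.005, 0.002]] f [ 0.2066  0.7473 -0.7465] g 13.7
t 6.53 pos [0.478  0.0465 0.3036] dw [-0.103   0.2185  0.0064] rv [-0.24   0.002 -0.002] min rows 5 f [-0.5  0.1 -0.4]
[-1.4, -8.7, -47.5] [-0.048, 0.0, -0.0]
[-1.4, -6.4, -47.9] [-0.048, 0.0, -0.0]
[-1.3, -4.1, -48.1] [-0.048, 0.0, -0.0]
[-1.3, -1.8, -48.3] [-0.048, 0.0, -0.0]
[-1.3, 0.6, -48.3] [-0.048, 0.0, -0.0]
```

View pics/s4.png

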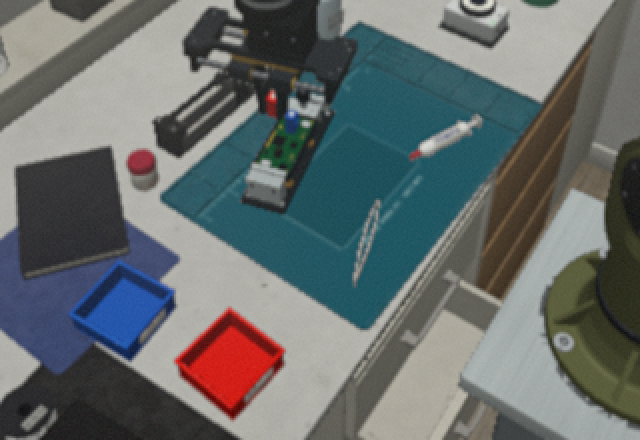

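The red plug is off and held between the fingers (272,102 in the crop); blue still in place. Moving towards the red bin, seen at (230,362).

```bash
python3 -m crank '[-1.5,-9,-47.5,-0.048,0,0,0, -1.5,-6.5,-48,-0.048,0,0,0, -1.5,-4,-48,-0.048,0,0,0, -1.5,-2,-48,-0.048,0,0,0, 0,1,-48,-0.048,0,0,0]'
python3 - <<'E'
from h import *
s,M=st();im=ctrl.get_image("wrist");C=cam("wrist",s)
cv2.imwrite("pics/w5.png",im[:,:,::-1])
for t in ["bin_red","bin_blue"]:
    for q in ctrl.mark_of("wrist",t)[:2]: print(t,np.round(q["at"],1),round(q["confidence"],2),onz(C,q["at"],0))
plan([0.356,0.295,0.23],0.5)
E
```

```text
time: 7.15
position: [0.3734, 0.2653, 0.3076]
tool_rot: [0.832, 1.405, -0.833]
ft_force: [-0.2, 0.5, 0.6]
grip_width: 0.158
t 7.15 pos [0.3734 0.2653 0.3076] M [[-0.0, 0.877, 0.481], [-0.001, 0.481, -0.877], [-1.0, -0.001, 0.001]] f [-0.2048  0.4586  0.5799] g 13.7
bin_red [317.8 158.3] 0.61 [0.3541 0.2923 0.    ]
bin_blue [442.2 205.9] 0.75 [0.4962 0.3115 0.    ]
t 7.3 pos [0.3728 0.2663 0.3076] dw [-0.0168  0.0287 -0.0776] rv [ 0.006 -0.001  0.001] min rows 2 f [-0.4 -0.3 -0.9]
[38.8, -0.3, -16.6] [0.003, -0.0, 0.001]
[38.8, -0.4, -16.6] [0.003, -0.0, 0.001]
```

View pics/w5.png

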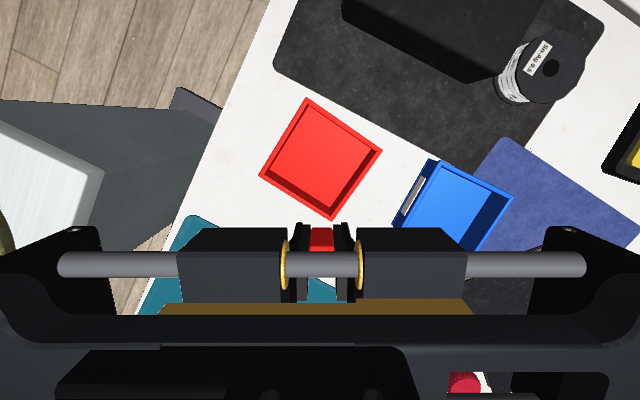

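```bash
python3 -m crank '[30,-1,-17,0,0,0,0, 30,-1,-16,0,0,0,0, 28,0,0,0,0,0,0, 18,0,0,0,0,0,0, 0,0,0,0,0,0,0]'
python3 -m crank '[0,0,0,0,0,0,0, 0,0,0,0,0,0,28, 0,0,0,0,0,0,28, 0,0,0,0,0,0,28, 0,0,0,0,0,0,28]'
python3 -m crank '[-20,0,0,0,0,0,28, -40,0,0,0,0,0,28, -45,0,0,0,0,0,28, 0,0,0,0,0,0,28, 0,0,0,0,0,0,28]'
python3 - <<'E'
from h import *
s,M=st();im=ctrl.get_image("scene");cv2.imwrite("pics/s6.png",im[180:,150:470,::-1].repeat(2,0).repeat(2,1))
plan([0.4897,-0.0012,0.29],np.radians(14.75))
E
```

```text
time: 7.92
position: [0.3567, 0.2907, 0.2004]
tool_rot: [0.831, 1.407, -0.838]
ft_force: [-0.1, -0.3, -0.4]
grip_width: 0.158
time: 8.55
position: [0.3571, 0.2923, 0.2024]
tool_rot: [0.834, 1.405, -0.833]
ft_force: [-0.2, -0.7, 0.3]
grip_width: 0.315
time: 9.18
position: [0.3569, 0.292, 0.3068]
tool_rot: [0.833, 1.404, -0.834]
ft_force: [-0.2, -0.4, -0.9]
grip_width: 0.325
t 9.18 pos [0.3569 0.292  0.3068] M [[0.0, 0.878, 0.479], [-0.001, 0.479, -0.878], [-1.0, -0.0, 0.001]] f [-0.1685 -0.3582 -0.8957] g 28.3
t 9.22 pos [0.3567 0.2919 0.3063] dw [ 0.133  -0.2931 -0.0163] rv [0.242 0.001 0.002] min rows 6 f [-0.2 -0.  -0.9]
[2.7, -4.0, 53.5] [0.04, 0.0, 0.0]
[2.7, -1.8, 53.6] [0.04, 0.0, 0.0]
[2.7, 0.4, 53.6] [0.04, 0.0, 0.0]
[2.7, 2.5, 53.6] [0.04, 0.0, 0.0]
[2.7, 4.7, 53.4] [0.04, 0.0, 0.0]
[2.7, 6.9, 53.2] [0.04, 0.0, 0.0]
```

View pics/s6.png

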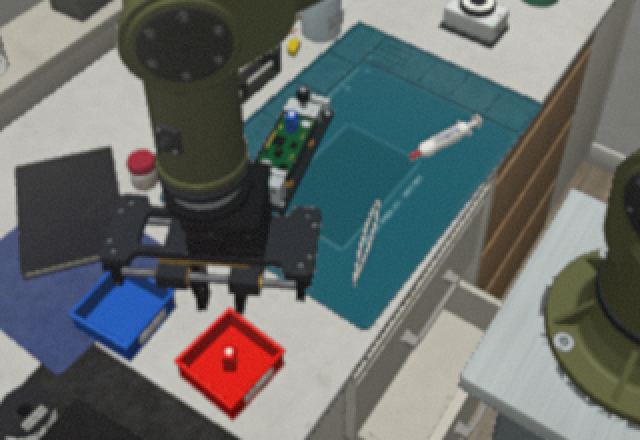

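```bash
python3 -m crank '[2.5,-4,53.5,0.04,0,0,40, 2.5,-2,53.5,0.04,0,0,50, 2.5,0.5,53.5,0.04,0,0,50, 2.5,2.5,53.5,0.04,0,0,50, 2.5,4.5,53.5,0.04,0,0,50]'
python3 -m crank '[2.5,7,53,0.04,0,0,50, 0,0,0,0,0,0,50, 0,0,0,0,0,0,50, 0,0,0,0,0,0,50, 0,0,0,0,0,0,50]'
python3 - <<'E'
from h import *
s,M=st();im=ctrl.get_image("wrist");C=cam("wrist",s)
cv2.imwrite("pics/w7.png",im[:,:,::-1])
for t,z in dict(plug_blue=.044,clamp_knob=.0705).items():
    for q in ctrl.mark_of("wrist",t)[:2]: print(t,np.round(q["at"],1),round(q["confidence"],2),onz(C,q["at"],z))
plan([0.4897,-0.0012,0.231],np.radians(14.75),2)
E
```

```text
time: 9.85
position: [0.4676, 0.0467, 0.2932]
tool_rot: [0.985, 1.338, -0.987]
ft_force: [0.2, 0.6, -0.6]
grip_width: 0.573
time: 10.48
position: [0.4896, 0.001, 0.2922]
tool_rot: [1.013, 1.322, -1.014]
ft_force: [0.2, 0.9, -0.1]
grip_width: 0.574
t 10.47 pos [0.4896 0.001  0.2922] M [[-0.0, 0.966, 0.259], [-0.0, 0.259, -0.966], [-1.0, -0.0, 0.0]] f [ 0.2073  0.8643 -0.1165] g 50.0
plug_blue [320.6 208. ] 0.71 [ 0.4892 -0.0004  0.044 ]
clamp_knob [320.7 118.5] 0.4 [0.4703 0.0711 0.0705]
t 10.62 pos [0.4898 0.0003 0.2924] dw [-0.0001 -0.0015 -0.0614] rv [ 0.004  0.    -0.   ] min rows 2 f [ 0.  -0.3 -0.1]
[30.7, -0.3, 0.7] [0.002, 0.0, -0.0]
[30.7, -0.3, 0.7] [0.002, 0.0, -0.0]
```

View pics/w7.png

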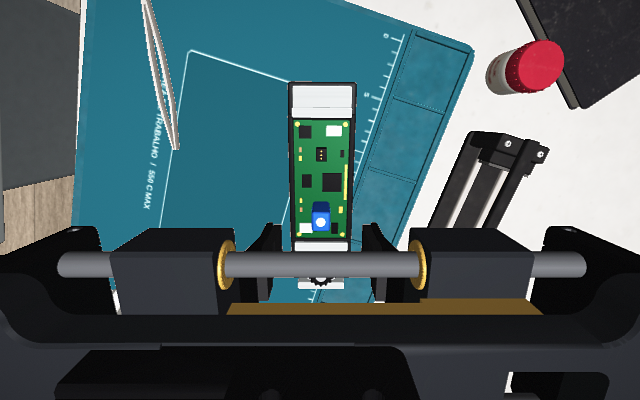

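```bash
python3 -m crank '[30,0,1,0,0,0,50, 31,0,0,0,0,0,50, 0,0,0,0,0,0,50, 0,0,0,0,0,0,0, 0,0,0,0,0,0,0]' 20
python3 -m crank '[0,0,0,0,0,0,0, 0,0,0,0,0,0,0, 0,0,0,0,0,0,0, 0,0,0,0,0,0,0, 0,0,0,0,0,0,0]' 20
python3 -m crank '[-6,0,0,0,0,0,0, -10,0,0,0,0,0,0, -20,0,0,0,0,0,0, -40,0,0,0,0,0,0, 0,0,0,0,0,0,0]'
python3 - <<'E'
from h import *
s,M=st();
plan([0.497,0.309,0.31],0.5)
E
```

```text
time: 11.25
position: [0.491, -0.0011, 0.2326]
tool_rot: [1.016, 1.319, -1.014]
ft_force: [0.3, -0.4, -0.0]
grip_width: 0.429
time: 11.88
position: [0.4904, -0.0013, 0.2315]
tool_rot: [1.015, 1.321, -1.016]
ft_force: [0.3, -0.0, 3.4]
grip_width: 0.159
time: 12.5
position: [0.4916, -0.0008, 0.3106]
tool_rot: [1.017, 1.315, -1.012]
ft_force: [0.1, -0.9, -0.5]
grip_width: 0.153
t 12.5 pos [ 0.4916 -0.0008  0.3106] M [[0.006, 0.966, 0.257], [-0.001, 0.257, -0.966], [-1.0, 0.006, 0.003]] f [ 0.1058 -0.8548 -0.5222] g 13.3
t 12.5 pos [ 0.4916 -0.0008  0.3106] dw [ 0.0054  0.3098 -0.0006] rv [-0.24   0.004 -0.005] min rows 6 f [ 0.1 -0.9 -0.5]
[0.0, 14.1, -49.7] [-0.04, 0.001, -0.001]
[0.0, 16.1, -49.1] [-0.04, 0.001, -0.001]
[0.1, 18.1, -48.4] [-0.04, 0.001, -0.001]
[0.1, 20.0, -47.6] [-0.04, 0.001, -0.001]
[0.1, 21.9, -46.8] [-0.04, 0.001, -0.001]
[0.1, 23.7, -45.9] [-0.04, 0.001, -0.001]
```

```bash
python3 -m crank '[0,14,-50,-0.04,0,0,0, 0,16,-49,-0.04,0,0,0, 0,18,-48.5,-0.04,0,0,0, 0,20,-47.5,-0.04,0,0,0, 0,22,-47,-0.04,0,0,0]'
python3 -m crank '[0,24,-46,-0.04,0,0,0, 0,0,0,0,0,0,0, 0,0,0,0,0,0,0, 0,0,0,0,0,0,0, 0,0,0,0,0,0,0]'
python3 - <<'E'
from h import *
s,M=st();im=ctrl.get_image("wrist");C=cam("wrist",s)
cv2.imwrite("pics/w8.png",im[:,:,::-1])
for t in ["bin_red","bin_blue","plug_blue"]:
    for q in ctrl.mark_of("wrist",t)[:2]: print(t,np.round(q["at"],1),round(q["confidence"],2),onz(C,q["at"],0))
plan([0.4965,0.311,0.202],0.5,3)
E
```

```text
time: 13.12
position: [0.4942, 0.2586, 0.3066]
tool_rot: [0.863, 1.393, -0.864]
ft_force: [0.5, -1.0, 0.8]
grip_width: 0.162
time: 13.75
position: [0.496, 0.3078, 0.3072]
tool_rot: [0.835, 1.404, -0.836]
ft_force: [0.2, 0.6, -0.2]
grip_width: 0.159
t 13.75 pos [0.496  0.3078 0.3072] M [[0.0, 0.879, 0.477], [-0.001, 0.477, -0.879], [-1.0, -0.0, 0.001]] f [ 0.2243  0.5775 -0.1751] g 13.8
bin_red [192.1 137. ] 0.87 [0.3556 0.2936 0.    ]
bin_blue [323.8 186.8] 0.88 [0.4969 0.3114 0.    ]
plug_blue [320.7 233.4] 0.56 [0.5193 0.2632 0.    ]
t 13.95 pos [0.4957 0.3087 0.3073] dw [ 0.0008  0.0023 -0.1053] rv [-0.001  0.    -0.   ] min rows 2 f [-0.4  0.3  0.6]
[35.1, 0.6, -0.6] [-0.0, 0.0, -0.0]
[35.1, 0.6, -0.6] [-0.0, 0.0, -0.0]
[35.1, 0.6, -0.5] [-0.0, 0.0, -0.0]
```

View pics/w8.png

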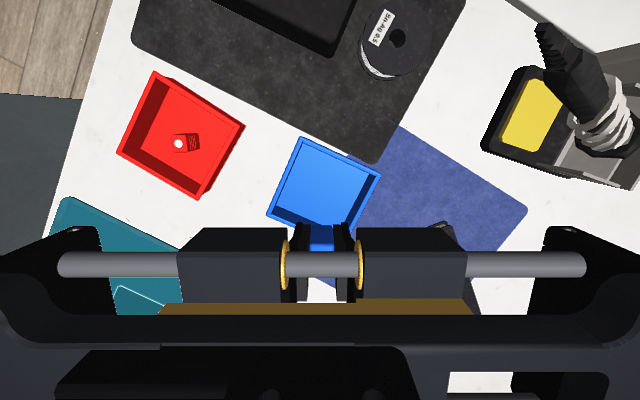

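```bash
python3 -m crank '[35,1,-1,0,0,0,0, 35,1,-1,0,0,0,0, 35,0,0,0,0,0,0, 0,0,0,0,0,0,0, 0,0,0,0,0,0,0]'
python3 -m crank '[0,0,0,0,0,0,28, 0,0,0,0,0,0,28, 0,0,0,0,0,0,28, 0,0,0,0,0,0,28, -5,0,0,0,0,0,28]'
python3 -m crank '[-20,0,0,0,0,0,28, -40,0,0,0,0,0,28, -45,0,0,0,0,0,28, 0,0,0,0,0,0,28, 0,0,0,0,0,0,28]'
python3 - <<'E'
from h import *
s,M=st();im=ctrl.get_image("scene");cv2.imwrite("pics/s9.png",im[180:,150:470,::-1].repeat(2,0).repeat(2,1))
im=ctrl.get_image("wrist");cv2.imwrite("pics/w9.png",im[:,:,::-1])
plan([0.470,0.045,0.31],np.radians(14.75))
E
```

```text
time: 14.58
position: [0.4967, 0.3125, 0.2035]
tool_rot: [0.835, 1.405, -0.832]
ft_force: [0.9, -1.0, 0.8]
grip_width: 0.16
time: 15.2
position: [0.4961, 0.3118, 0.2071]
tool_rot: [0.833, 1.406, -0.834]
ft_force: [0.3, 0.5, -0.1]
grip_width: 0.322
time: 15.82
position: [0.4962, 0.3119, 0.3127]
tool_rot: [0.834, 1.404, -0.833]
ft_force: [-1.3, -0.1, -0.1]
grip_width: 0.323
t 15.82 pos [0.4962 0.3119 0.3127] M [[0.001, 0.878, 0.479], [-0.0, 0.479, -0.878], [-1.0, 0.001, 0.001]] f [-1.3439 -0.1032 -0.0747] g 28.1
t 15.93 pos [0.496  0.3115 0.3113] dw [-0.026  -0.2665 -0.0013] rv [0.243 0.001 0.002] min rows 5 f [ 0.4 -0.6  0.4]
[0.3, -30.1, 44.3] [0.049, 0.0, 0.0]
[0.3, -27.9, 45.7] [0.049, 0.0, 0.0]
[0.3, -25.7, 47.0] [0.049, 0.0, 0.0]
[0.3, -23.4, 48.2] [0.049, 0.0, 0.0]
[0.3, -21.0, 49.3] [0.049, 0.0, 0.0]
```

View pics/s9.png

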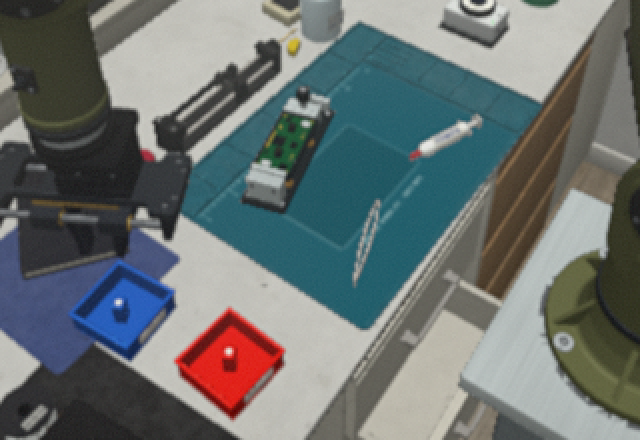

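View pics/w9.png

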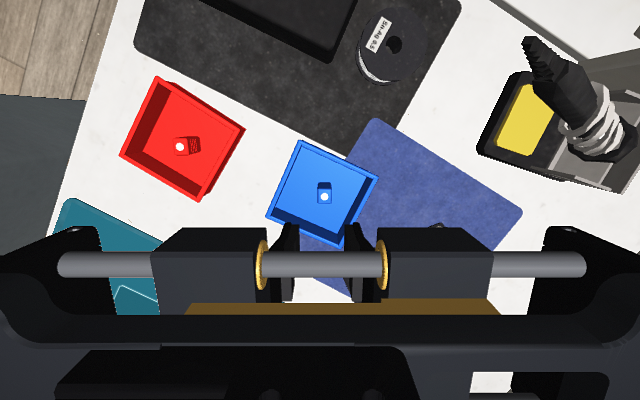

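```bash
python3 - <<'E'
from h import *
plan([0.5008,-0.0427,0.31],np.radians(14.75))
E
```

```text
t 15.93 pos [0.496  0.3115 0.3113] dw [ 0.0048 -0.3542 -0.0013] rv [0.243 0.001 0.002] min rows 6 f [ 0.4 -0.6  0.4]
[0.3, -27.6, 52.2] [0.04, 0.0, 0.0]
[0.3, -25.5, 53.3] [0.04, 0.0, 0.0]
[0.3, -23.3, 54.3] [0.04, 0.0, 0.0]
[0.3, -21.1, 55.2] [0.04, 0.0, 0.0]
[0.2, -18.8, 56.0] [0.04, 0.0, 0.0]
[0.2, -16.6, 56.7] [0.04, 0.0, 0.0]
```

```bash
python3 -m crank '[0,-27.5,52,0.04,0,0,45, 0,-25.5,53,0.04,0,0,45, 0,-23.5,54.5,0.04,0,0,45, 0,-21,55,0.04,0,0,45, 0,-19,56,0.04,0,0,45]'
python3 -m crank '[0,-16.5,57,0.04,0,0,45, 0,0,0,0,0,0,45, 20,0,0,0,0,0,45, 0,0,0,0,0,0,45, 0,0,0,0,0,0,45]'
python3 - <<'E'
from h import *
s,M=st();im=ctrl.get_image("wrist");C=cam("wrist",s);cv2.imwrite("pics/w10.png",im[:,:,::-1])
im=ctrl.get_image("scene");cv2.imwrite("pics/s10.png",im[180:,150:470,::-1].repeat(2,0).repeat(2,1))
for q in ctrl.mark_of("scene","clamp_knob")[:2]: print(q)
print(proj(C,[.5008,-.0427,.08]))
plan([0.5008,-0.0427,0.238],np.radians(14.75),2)
E
```

```text
time: 16.55
position: [0.4995, 0.0149, 0.3114]
tool_rot: [0.986, 1.337, -0.987]
ft_force: [0.5, -0.7, 0.0]
grip_width: 0.514
time: 17.18
position: [0.5013, -0.0414, 0.2922]
tool_rot: [1.015, 1.322, -1.014]
ft_force: [0.8, -0.8, 0.4]
grip_width: 0.517
t 17.18 pos [ 0.5013 -0.0414  0.2922] M [[-0.001, 0.966, 0.259], [0.001, 0.259, -0.966], [-1.0, -0.0, -0.001]] f [ 0.7661 -0.818   0.4189] g 44.9
{'at': [299.6, 231.4], 'confidence': 0.56}
[320.4973 223.257 ]
t 17.32 pos [ 0.5015 -0.0419  0.2928] dw [-0.0007 -0.0008 -0.0548] rv [ 0.003  0.    -0.001] min rows 1 f [-0.4  0.3  0.3]
[27.4, -0.5, 0.3] [0.002, 0.0, -0.0]
[27.4, -0.5, 0.3] [0.002, 0.0, -0.0]
```

View pics/w10.png

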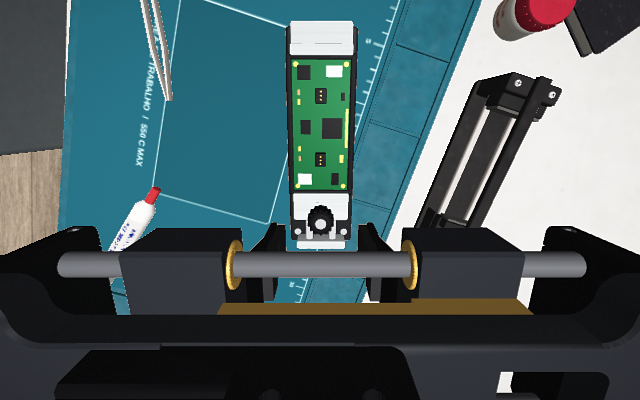

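View pics/s10.png

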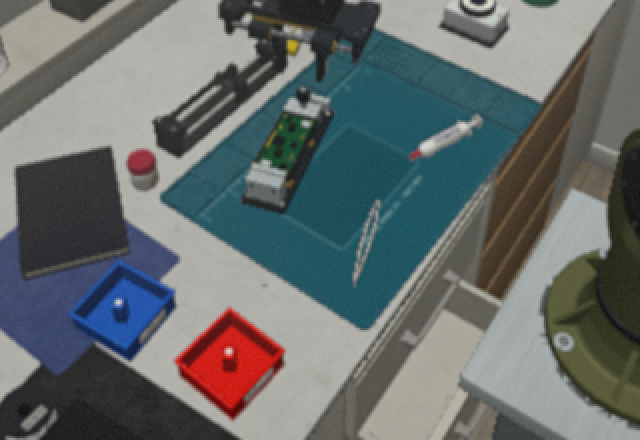

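```bash
python3 -m crank '[27,0,0,0,0,0,45, 27.5,-0.5,0.5,0,0,0,45, 0,0,0,0,0,0,45, 0,0,0,0,0,0,0, 0,0,0,0,0,0,0]' 30
python3 -m crank '[0,0,0,0,0,0,0, 0,0,0,0,0,0,0, 0,0,0,0,0,0,0, 0,0,0,0,0,0,0, 0,0,0,0,0,0,0]' 30
python3 -m crank '[0,0,3,0,0,0,0, 0,0,5,0,0,0,0, 0,0,5,0,0,0,0, 0,0,5,0,0,0,0, 0,0,4,0,0,0,0]' 30
python3 - <<'E'
from h import *
s,M=st()
im=ctrl.get_image("wrist");cv2.imwrite("pics/w11.png",im[:,:,::-1])
E
```

```text
time: 17.95
position: [0.5016, -0.0429, 0.2391]
tool_rot: [1.016, 1.319, -1.015]
ft_force: [-0.4, 0.3, -0.4]
grip_width: 0.375
time: 18.58
position: [0.5009, -0.0431, 0.2383]
tool_rot: [1.015, 1.321, -1.016]
ft_force: [-2.0, -0.2, 5.1]
grip_width: 0.193
time: 19.2
position: [0.5064, -0.0634, 0.2383]
tool_rot: [1.015, 1.323, -1.016]
ft_force: [-4.2, 2.2, 8.3]
grip_width: 0.19
t 19.2 pos [ 0.5064 -0.0634  0.2383] M [[-0.001, 0.966, 0.258], [0.001, 0.258, -0.966], [-1.0, -0.001, -0.001]] f [-4.1607  2.1947  8.2946] g 16.6
```

View pics/w11.png

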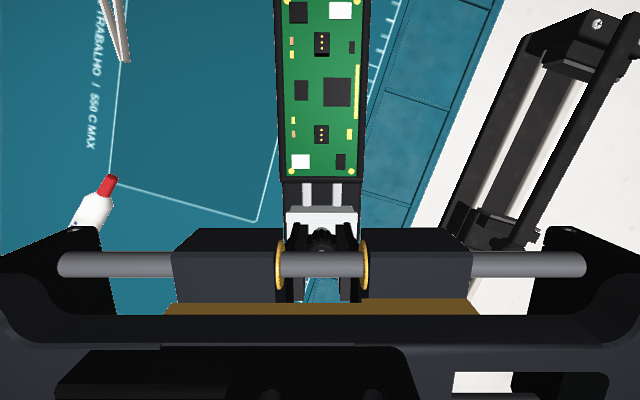

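```bash
python3 -m crank '[0,0,0,0,0,0,45, 0,0,0,0,0,0,45, 0,0,0,0,0,0,45, -25,0,0,0,0,0,60, -40,0,0,0,0,0,87]'
python3 - <<'E'
from h import *
plan([0.4836,0.0221,0.30],np.radians(14.75),2)
E
```

```text
time: 19.88
position: [0.5059, -0.0643, 0.3022]
tool_rot: [1.015, 1.324, -1.017]
ft_force: [0.1, -0.4, 0.5]
grip_width: 0.66
t 19.88 pos [ 0.5059 -0.0643  0.3022] dw [-0.0223  0.0864 -0.0022] rv [ 0.003 -0.002  0.002] min rows 2 f [ 0.1 -0.4  0.5]
[1.2, 0.3, -44.6] [0.001, -0.001, 0.001]
[1.1, 0.3, -44.6] [0.001, -0.001, 0.001]
```

```bash
python3 -m crank '[0,0,-45,0,0,0,87, 0,0,-44,0,0,0,87, 0,0,0,0,0,0,87, 0,0,0,0,0,0,87, 0,0,0,0,0,0,87]'
python3 - <<'E'
from h import *
s,M=st();C=cam("wrist",s)
im=ctrl.get_image("wrist");cv2.imwrite("pics/w12.png",im[:,:,::-1])
for t,z in dict(board=.034,fixed_nose=.0455).items():
    for q in ctrl.mark_of("wrist",t)[:2]: print(t,np.round(q["at"],1),round(q["confidence"],2),onz(C,q["at"],z))
u=np.array([.2554,-.9668,0]);c=np.array([.4836,.0221,.044])
for k in(-.024,.024): print(proj(C,c+u*k+[0,0,.009]))
plan([0.4836,0.0221,0.203],np.radians(14.75),2)
E
```

```text
time: 20.5
position: [0.4839, 0.0206, 0.3026]
tool_rot: [1.017, 1.32, -1.017]
ft_force: [0.0, -0.1, 0.4]
grip_width: 0.999
t 20.5 pos [0.4839 0.0206 0.3026] M [[-0.0, 0.967, 0.255], [-0.0, 0.255, -0.967], [-1.0, -0.0, 0.0]] f [ 0.0108 -0.1056  0.4488] g 86.9
board [323.6 198.2] 0.66 [0.4853 0.0227 0.034 ]
fixed_nose [322.5 144.5] 0.58 [0.4716 0.0709 0.0455]
[321.5754 177.0749]
[321.6536 230.4571]
t 20.65 pos [0.4839 0.0209 0.3026] dw [-0.0003  0.0012 -0.0996] rv [ 0.001 -0.     0.   ] min rows 2 f [ 0.6 -0.1  0.3]
[49.8, 0.0, -0.6] [0.001, -0.0, 0.0]
[49.8, 0.0, -0.6] [0.001, -0.0, 0.0]
```

View pics/w12.png

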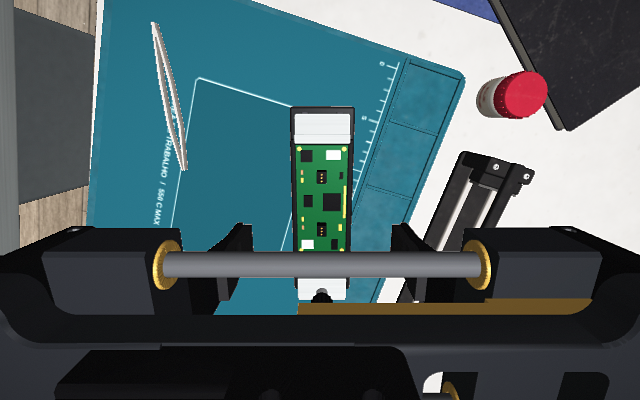

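```bash
python3 -m crank '[40,0,-1,0,0,0,87, 40,0,0,0,0,0,87, 20,0,0,0,0,0,87, 0,0,0,0,0,0,70, 0,0,0,0,0,0,45]' 40
python3 -m crank '[0,0,0,0,0,0,40, 0,0,0,0,0,0,40, 0,0,0,0,0,0,40, 0,0,0,0,0,0,40, 0,0,0,0,0,0,40]' 40
python3 -c "
from h import *
st()"
```

```text
time: 21.28
position: [0.4843, 0.0229, 0.2039]
tool_rot: [1.016, 1.319, -1.014]
ft_force: [0.3, -0.5, 1.1]
grip_width: 0.852
time: 21.9
position: [0.4838, 0.0227, 0.2035]
tool_rot: [1.015, 1.32, -1.016]
ft_force: [-1.7, 0.1, 6.4]
grip_width: 0.614
t 21.9 pos [0.4838 0.0227 0.2035] M [[0.001, 0.966, 0.257], [-0.001, 0.257, -0.966], [-1.0, 0.001, 0.001]] f [-1.7074  0.1291  6.415 ] g 53.4
```

```bash
python3 -m crank '[0,0,2,0,0,0,40, 0,0,3,0,0,0,40, 0,0,3,0,0,0,40, 0,0,0,0,0,0,40, 0,0,0,0,0,0,40]' 40
python3 - <<'E'
from h import *
s,M=st()
im=ctrl.get_image("wrist");cv2.imwrite("pics/w13.png",im[:,:,::-1])
E
```

```text
time: 22.52
position: [0.4859, 0.0165, 0.2035]
tool_rot: [1.017, 1.321, -1.013]
ft_force: [-1.2, 3.4, 5.8]
grip_width: 0.615
t 22.52 pos [0.4859 0.0165 0.2035] M [[0.001, 0.966, 0.258], [0.002, 0.258, -0.966], [-1.0, 0.002, -0.001]] f [-1.1826  3.4372  5.792 ] g 53.5
```

View pics/w13.png

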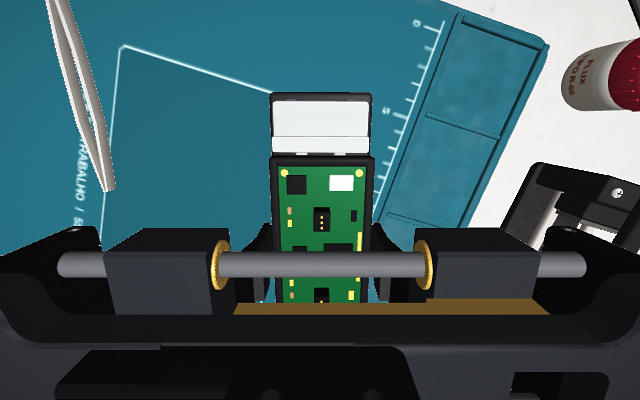

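```bash
python3 -m crank '[-3,0,0,0,0,0,40, -4,0,0,0,0,0,40, -6,0,0,0,0,0,40, -10,0,0,0,0,0,40, -20,0,0,0,0,0,40]' 40
python3 -m crank '[-30,0,0,0,0,0,40, -30,0,0,0,0,0,40, 0,0,0,0,0,0,40, 0,0,0,0,0,0,40, 0,0,0,0,0,0,40]' 40
python3 - <<'E'
from h import *
s,M=st();C=cam("wrist",s)
im=ctrl.get_image("wrist");cv2.imwrite("pics/w14.png",im[:,:,::-1])
im=ctrl.get_image("scene");cv2.imwrite("pics/s14.png",im[100:,150:470,::-1].repeat(2,0).repeat(2,1)[:600])
# board at grasp: project header tops assuming board centre at tool z offset 0 / y 0; TCP-board bottom .1695
for dz in(-.024,.024):
    for o in (0,-.005): print(dz,o,proj(C,np.array(s["position"])+M@np.array([.1695-.019,0,dz+o])))
plan([0.409,-0.3857,0.058+0.06+0.1695+.03],-np.pi/2)
E
```

```text
time: 23.2
position: [0.4851, 0.0149, 0.2461]
tool_rot: [1.015, 1.322, -1.016]
ft_force: [0.8, -0.1, -1.1]
grip_width: 0.612
time: 23.82
position: [0.4849, 0.015, 0.3047]
tool_rot: [1.015, 1.323, -1.017]
ft_force: [-0.5, -1.3, -1.6]
grip_width: 0.616
t 23.82 pos [0.4849 0.015  0.3047] M [[-0.002, 0.966, 0.257], [0.0, 0.257, -0.966], [-1.0, -0.002, -0.001]] f [-0.4796 -1.2777 -1.5817] g 53.6
-0.024 0 [321.4164 220.6155]
-0.024 -0.005 [321.4019 211.0627]
0.024 0 [321.5427 303.7948]
0.024 -0.005 [321.5305 295.7898]
t 23.93 pos [0.4851 0.015  0.3048] dw [-0.0761 -0.4007  0.0127] rv [1.831 0.001 0.002] min rows 11 f [-0.1 -0.1 -0.9]
[-1.2, -16.1, 33.4] [0.166, 0.0, 0.0]
[-1.2, -10.3, 35.6] [0.166, 0.0, 0.0]
[-1.2, -4.3, 36.8] [0.166, 0.0, 0.0]
[-1.2, 1.9, 37.0] [0.166, 0.0, 0.0]
[-1.2, 8.0, 36.2] [0.166, 0.0, 0.0]
[-1.2, 13.9, 34.4] [0.166, 0.0, 0.0]
[-1.2, 19.4, 31.6] [0.166, 0.0, 0.0]
[-1.2, 24.4, 27.9] [0.166, 0.0, 0.0]
[-1.2, 28.7, 23.5] [0.166, 0.0, 0.0]
[-1.2, 32.2, 18.4] [0.166, 0.0, 0.0]
[-1.2, 34.8, 12.9] [0.166, 0.0, 0.0]
```

View pics/w14.png

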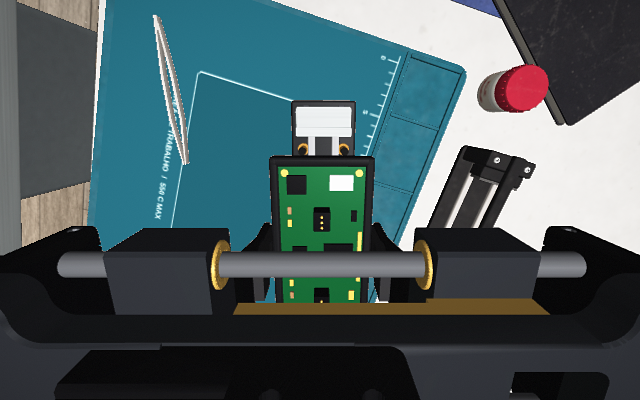

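View pics/s14.png

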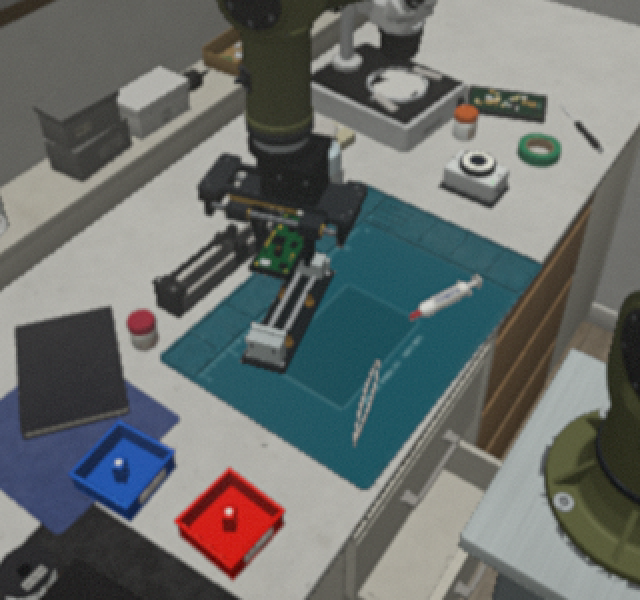

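```bash
python3 - <<'E'
from h import *
plan([0.372,-0.255,0.34],-np.pi/2,12)
E
```

```text
t 23.93 pos [0.4851 0.015  0.3048] dw [-0.1131 -0.27    0.0352] rv [1.831 0.001 0.002] min rows 11 f [-0.1 -0.1 -0.9]
[-2.9, -14.9, 19.3] [0.153, 0.0, 0.0]
[-2.9, -11.8, 21.4] [0.153, 0.0, 0.0]
[-2.9, -8.4, 22.9] [0.153, 0.0, 0.0]
[-2.9, -4.8, 23.9] [0.153, 0.0, 0.0]
[-2.9, -1.1, 24.4] [0.153, 0.0, 0.0]
[-2.9, 2.6, 24.3] [0.153, 0.0, 0.0]
[-2.9, 6.2, 23.6] [0.153, 0.0, 0.0]
[-2.9, 9.7, 22.4] [0.153, 0.0, 0.0]
[-2.9, 13.0, 20.6] [0.153, 0.0, 0.0]
[-2.9, 16.0, 18.4] [0.153, 0.0, 0.0]
[-2.9, 18.6, 15.8] [0.153, 0.0, 0.0]
[-2.9, 20.8, 12.7] [0.153, 0.0, 0.0]
```

```bash
python3 -m crank '[-3,-15,19,0.153,0,0,40, -3,-12,21.5,0.153,0,0,40, -3,-8.5,23,0.153,0,0,40, -3,-5,24,0.153,0,0,40, -3,-1,24.5,0.153,0,0,40]'
python3 -m crank '[-3,2.5,24.5,0.153,0,0,40, -3,6,23.5,0.153,0,0,40, -3,9.5,22.5,0.153,0,0,40, -3,13,20.5,0.153,0,0,40, -3,16,18.5,0.153,0,0,40]'
python3 -m crank '[-3,18.5,16,0.153,0,0,40, -3,21,12.5,0.153,0,0,40, 0,0,0,0,0,0,40, 0,0,0,0,0,0,40, 0,0,0,0,0,0,40]'
python3 - <<'E'
from h import *
s,M=st();C=cam("wrist",s)
im=ctrl.get_image("wrist");cv2.imwrite("pics/w15.png",im[:,:,::-1])
for t,z in dict(cam_glass=.058,inspect_cam=0).items():
    for q in ctrl.mark_of("wrist",t)[:2]: print(t,np.round(q["at"],1),round(q["confidence"],2),onz(C,q["at"],z))
E
```

```text
time: 24.55
position: [0.4371, -0.0982, 0.3203]
tool_rot: [1.574, 0.924, -1.575]
ft_force: [0.6, 0.5, -0.6]
grip_width: 0.618
time: 25.18
position: [0.3891, -0.2103, 0.3353]
tool_rot: [2.062, 0.308, -2.063]
ft_force: [0.4, -0.5, -1.4]
grip_width: 0.617
time: 25.8
position: [0.3709, -0.2537, 0.3415]
tool_rot: [-2.22, 0.002, 2.221]
ft_force: [-0.2, -0.3, -1.1]
grip_width: 0.615
t 25.8 pos [ 0.3709 -0.2537  0.3415] M [[-0.0, -0.002, -1.0], [0.0, -1.0, 0.002], [-1.0, -0.0, 0.0]] f [-0.2123 -0.2791 -1.1373] g 53.5
inspect_cam [435.4 147.3] 0.74 [ 0.4111 -0.3831  0.    ]
```

View pics/w15.png

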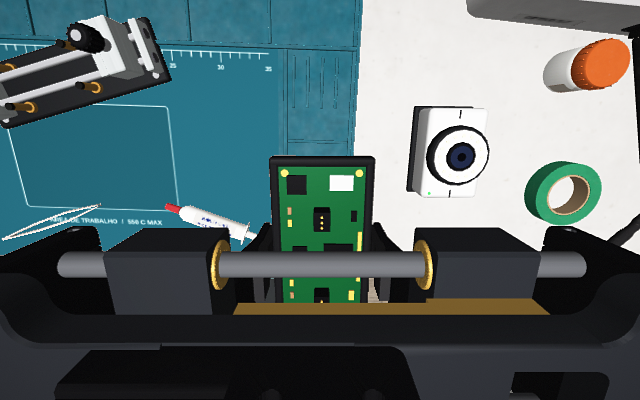

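```bash
python3 - <<'E'
from h import *
im=cv2.imread("pics/w15.png")[95:210,395:510]
cv2.imwrite("pics/w15c.png",cv2.resize(im,None,fx=5,fy=5,interpolation=cv2.INTER_CUBIC))
C=cam("wrist");print(onz(C,(461,157),.058))
E
```

```text
[ 0.4076 -0.3856  0.058 ]
```

View pics/w15c.png

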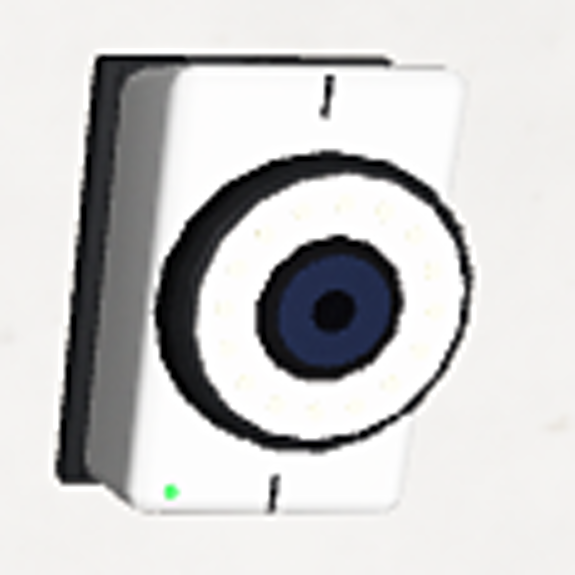

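```bash
python3 - <<'E'
from h import *
C=cam("wrist");a=onz(C,(460.6,114),.046);b=onz(C,(449.6,193.4),.046);print(a,b,(a+b)/2,np.degrees(np.arctan2(*(a-b)[[1,0]])),onz(C,(461.6,157.2),.058))
plan([0.4085,-0.386,0.2875],-np.pi/2,5)
E
```

```text
[ 0.4467 -0.386   0.046 ] [ 0.3688 -0.3847  0.046 ] [ 0.4077 -0.3853  0.046 ] -0.9416738600396253 [ 0.4074 -0.3862  0.058 ]
t 25.95 pos [ 0.3708 -0.2542  0.3417] dw [ 0.0377 -0.1318 -0.0542] rv [-0.003  0.    -0.   ] min rows 3 f [ 0.2 -0.6 -2. ]
[10.8, 26.3, -7.6] [-0.001, 0.0, -0.0]
[10.8, 26.3, -7.6] [-0.001, 0.0, -0.0]
[10.8, 26.4, -7.6] [-0.001, 0.0, -0.0]
[10.8, 26.4, -7.6] [-0.001, 0.0, -0.0]
[10.8, 26.4, -7.6] [-0.001, 0.0, -0.0]
```

```bash
python3 -m crank '[0,33,-9.5,0.01,0,0,40, 0,33,-9.5,0,0,0,40, 0,33,-9.5,0,0,0,40, 0,33,-9.5,0,0,0,40, 0,0,0,0,0,0,40]'
python3 -m crank '[14,0,0,0,0,0,40, 20,0,0,0,0,0,40, 20,0,0,0,0,0,40, 0,0,0,0,0,0,40, 0,0,0,0,0,0,40]'
python3 - <<'E'
from h import *
s,M=st()
im=ctrl.get_image("wrist");C=cam("wrist",s);cv2.imwrite("pics/w16.png",im[:,:,::-1])
im=ctrl.get_image("scene");cv2.imwrite("pics/s16.png",im[100:,150:470,::-1].repeat(2,0).repeat(2,1)[:600])
im=ctrl.get_image("top");cv2.imwrite("pics/t16.png",im[150:280,180:460,::-1].repeat(2,0).repeat(2,1))
print(proj(C,np.array(s["position"])+M@np.array([.1695-.019,0,-.024])))
plan([0.408,-0.386,0.2875],-np.pi/2-.012,1)
E
```

```text
time: 26.58
position: [0.4066, -0.3896, 0.3412]
tool_rot: [-2.213, 0.019, 2.212]
ft_force: [-0.3, 1.0, -0.8]
grip_width: 0.618
time: 27.2
position: [0.4071, -0.3867, 0.2882]
tool_rot: [-2.215, 0.016, 2.214]
ft_force: [0.1, -0.8, -0.3]
grip_width: 0.616
t 27.2 pos [ 0.4071 -0.3867  0.2882] M [[0.0, -0.014, -1.0], [-0.0, -1.0, 0.014], [-1.0, 0.0, -0.0]] f [ 0.14   -0.8272 -0.3009] g 53.6
[322.0411 220.1136]
t 27.35 pos [ 0.4071 -0.3873  0.2887] dw [ 0.0009  0.0013 -0.0012] rv [-0.003 -0.001 -0.001] min rows 1 f [-0.2 -0.7 -1.2]
[1.2, -1.3, -0.9] [-0.003, -0.001, -0.001]
```

View pics/w16.png

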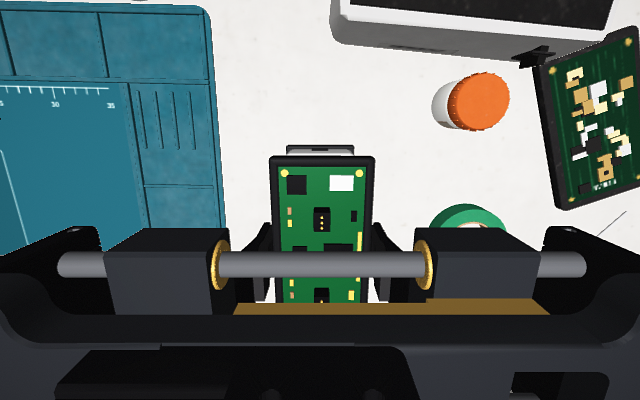

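View pics/s16.png

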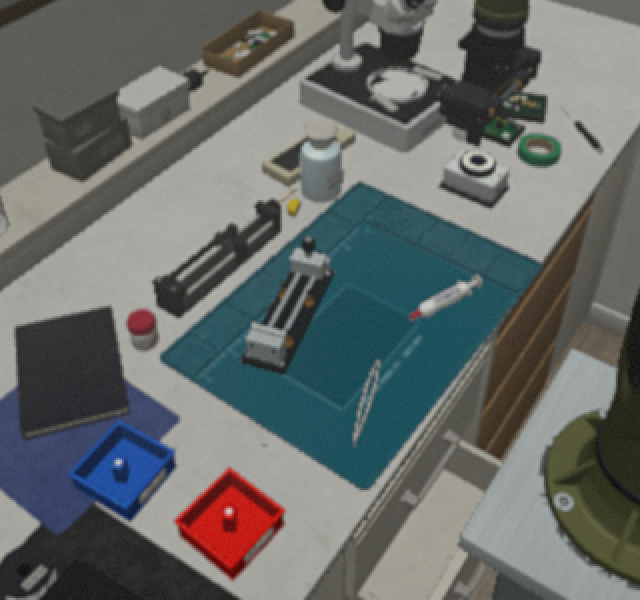

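View pics/t16.png

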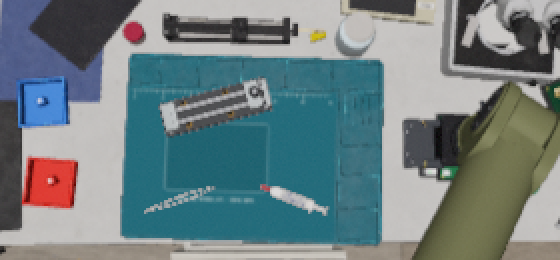

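```bash
python3 -m crank '[1,-1,-1,0,0,0,40, 0,0,0,0,0,0,40, 0,0,0,0,0,0,40, 0,0,0,0,0,0,40, 0,0,0,0,0,0,40]'
python3 - <<'E'
from h import *
s,M=st();im=ctrl.get_image("wrist");C=cam("wrist",s);print("mark",onz(C,(320,149),.046))
S=cam("scene");print("scene glass",proj(S,[.408,-.386,.058]),"board",proj(S,[.408,-.386,.118]))
im=ctrl.get_image("scene");cv2.imwrite("pics/s17.png",cv2.resize(im[110:215,340:480,::-1],None,fx=5,fy=5,interpolation=cv2.INTER_CUBIC))
for t in("cam_glass","board"): print(t,[(np.round(q["at"],1),q["confidence"]) for q in ctrl.mark_of("scene",t)[:2]])
for sx in(-1,1):
  for sy in(-1,1):
    for z in(.118,): print(sx,sy,((proj(S,[.408+sx*.055,-.386+sy*.027,z])-[340,110])*5).round(0))
E
```

```text
time: 27.98
position: [0.4078, -0.3863, 0.2867]
tool_rot: [-2.214, 0.017, 2.214]
ft_force: [-0.8, -0.5, -1.1]
grip_width: 0.613
t 27.98 pos [ 0.4078 -0.3863  0.2867] M [[-0.0, -0.015, -1.0], [-0.0, -1.0, 0.015], [-1.0, 0.0, 0.0]] f [-0.8316 -0.4676 -1.1155] g 53.3
mark [ 0.4573 -0.3857  0.046 ]
scene glass [389.3322 179.3589] board [391.6082 163.5674]
cam_glass [(array([384.8, 177.2]), 0.92)]
board [(array([390., 165.]), 0.83), (array([215.3, 341. ]), 0.74)]
-1 -1 [360. 276.]
-1 1 [322. 320.]
1 -1 [198. 219.]
1 1 [157. 259.]
```

View pics/s17.png

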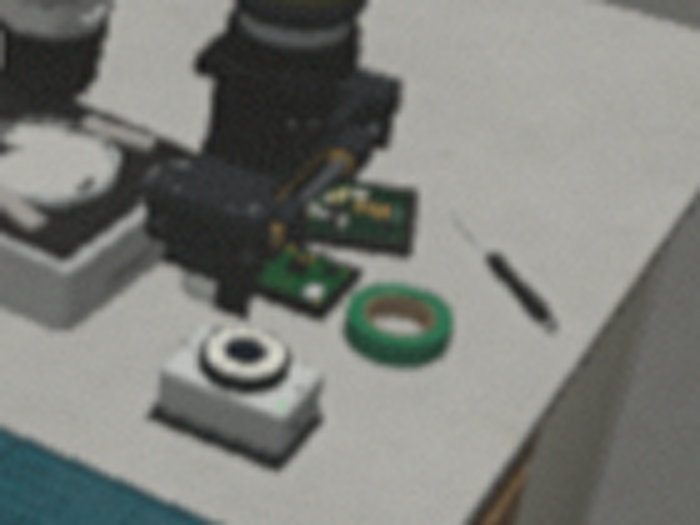

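```bash
python3 - <<'E'
from h import *
im=ctrl.get_image("wrist");s,M=st();C=cam("wrist",s)
cv2.imwrite("pics/w18c.png",cv2.resize(im[130:240,260:390,::-1],None,fx=5,fy=5,interpolation=cv2.INTER_CUBIC))
for z in(0,.004,.01,.03,.046): print(z,onz(C,(320,145.5),z),onz(C,(320,149),z))
p=np.array(s["position"])
for v in [(.1695-.010,.027,-.055),(.1695-.01,-.027,-.055),(.1695-.019,0,-.024)]: print(((proj(C,p+M@np.array(v))-[260,130])*5).round())
E
```

```text
t 28.23 pos [ 0.4078 -0.3863  0.2868] M [[0.0, -0.015, -1.0], [-0.0, -1.0, 0.015], [-1.0, 0.0, -0.0]] f [-0.0243 -0.2895 -1.4039] g 53.3
0 [ 0.4558 -0.3854  0.    ] [ 0.4525 -0.3853  0.    ]
0.004 [ 0.4561 -0.3854  0.004 ] [ 0.4529 -0.3853  0.004 ]
0.01 [ 0.4567 -0.3854  0.01  ] [ 0.4535 -0.3854  0.01  ]
0.03 [ 0.4586 -0.3856  0.03  ] [ 0.4557 -0.3855  0.03  ]
0.046 [ 0.4601 -0.3857  0.046 ] [ 0.4573 -0.3856  0.046 ]
[581. 126.]
[ 39. 127.]
[310. 451.]
```

View pics/w18c.png

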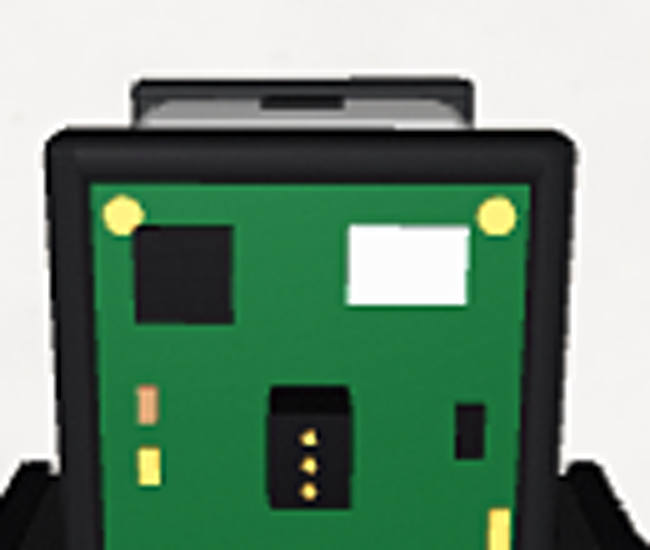

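```bash
python3 - <<'E'
from h import *
st();print(ctrl.close_job());st()
E
```

```text
t 28.23 pos [ 0.4078 -0.3863  0.2868] M [[0.0, -0.015, -1.0], [-0.0, -1.0, 0.015], [-1.0, 0.0, -0.0]] f [-0.0243 -0.2895 -1.4039] g 53.3
the job is handed in; nothing more can be done
None
the job is handed in; nothing more can be done
```

I pulled both plugs while the clamp was still shut and dropped each in the bin of its own colour. Then I slid the jaw about 21 mm open by its knob, shifted the board about 7 mm along the clamp's +x to clear the fixed nose, and lifted it out. I handed the job in at 28.2 s with the board held over the inspection camera; no verdict was reported.

**Board position:** in the last wrist and scene views the board sat within about 1 mm of the camera axis I measured, (0.408, -0.386). Its underside was about 59 mm above the glass, it was level, and its long side was within about 1° of the camera's. The grip was steady at 53.3 mm.

**Plugs and bystanders:** the last scene and top views show both plugs standing in their own bins. The jars, bottle and other items show no visible shift from where they started, though I did not measure their positions again.

**Disagreements:**
- My first estimate of the camera position, from the top and scene cameras, was about 7 mm off in x and 3 mm in y from the wrist-camera value I used. The wrist value held from two viewpoints, and the edge of the camera's foot agreed with it at the end.
- The network's glass mark in the last scene view was about 5 pixels off my prediction. The lens as seen in that picture fitted to within a pixel.
- The network briefly gave a wrong spot for the red plug and for the knob; I checked both against the pictures and did not use them.

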